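# Shorted-turns test of a tattoo-machine coil

## Robot

A 7-joint arm with a two-finger parallel gripper is mounted at the origin on the work surface. World frame = base frame: x ahead of the robot, y to its left, z up, the work surface at z = 0. Lengths are in m, angles in rad, forces in N, time in s.
With the tool pointing down it reaches from about 0.35 to 0.775 m from the base axis. Payload 3.1 kg.
Tool frame: the origin (TCP) lies midway between the tips of the shut fingers; the grasp point (between the pads) lies 19 mm behind it; z points along the fingers, y is the line along which they close (so a half turn about z gives the same grasp; the last joint's range is limited). The gripper opens to 85 mm and grips with 20 to 120 N. Pads are 22 mm wide; open, the fingers measure 114 mm over their backs; the gripper's body (76 mm by 85 mm) begins 54 mm behind the grasp point. The pads swing forward as they close: fully open they stand 13 mm farther back than shut.
Start: joints at [1.251, 0.311, 0.014, 1.512, -0.004, 1.319, -0.027], TCP at [0.151, -0.529, 0.231] pointing down, gripper open.
Joint ranges: [-2.7, 2.7], [-0.3, 1.91], [-1.27, 1.3], [0.12, 2.57], [-1.44, 4.58], [0.2, 2.03], [-3.05, 3.05]. Speed limits (rad/s): [2.79, 2.79, 3.14, 3.14, 3.14, 3.14, 3.14].

## Interface

Orientations are given as a 3x3 rotation matrix whose columns are the frame's x, y, z axes.
In Python, from station import bot, eyes, trace, tip_of gives the robot as it stands.
- The arm moves only by the shell command python3 -m creep 'ROWS' [FORCE]. ROWS is 1 to 5 rows, parted by semicolons, with the numbers parted by spaces; each row has 7 numbers: dx, dy, dz in shares of 80 cm (1.0 is 80 cm), then a rotation vector rx, ry, rz in fractions of the full range, 1 being pi rad, then the finger opening in m; each row is the pose to reach, as a shift and turn from the pose commanded when the command began, along the tool's axes at that moment; what a row does not reach only later rows make up. A row lasts 1/12 s, in which the tool goes at most 0.0417 m and 0.125 rad, less where a joint would pass 70% of its speed; a pose out of reach is approached as far as the arm can. The fingers move at their own pace and stop on an object; FORCE is the grip in N (left out, the last holds). Time passes only in rows, so rows that do not move let the fingers close. It prints the time, the measured TCP pose, the force, the opening and the grip force at its end. Input that does not fit is refused with a message, and nothing moves.
- bot.get_state(): the state, without advancing time (a new reading comes with each control period).
- eyes.get_image(name): name is "side" or "top"; returns a dict with "color" (420x560x3 uint8, red, green, blue), "range_z" (420x560 float32, m along the optical axis (not along the pixel's ray), 0 where there is no reading), "mtx" (3x3 intrinsics, pixels), "cam_to_world" (4x4, takes a point from camera to world coordinates). Camera axes: x right, y down, z forward; pixel columns grow to the right and rows downward; lengths in m; the calibration is good to about 2 mm. A picture is of the moment at which its call begins.
- bot.job_done(): hands the job in; it is judged then, once.
Trained networks look in the newest picture that a camera, given by its name, has taken for a name from the list of things; names that differ only in an ending like _2 or _b are one class to them, and where a whole thing is asked for, a point or a joint stands for the part that bears it (a point fixed in the world has none). Each returns a list of dicts, best first, with "score" (0 to 1); they miss things now and then, are a little off and sometimes report something else, mostly with a low value. They report only what shows in the picture. A call takes as long as a camera call.
- trace(camera, name): "mask" (420x560 bool, what is visible of it).
- tip_of(camera, name): "centre" ([x, y, z] in m, in world coordinates, good to about 4 mm: a listed point, or the origin of a listed thing).
The state is a dict: "clock": time; "joint_pos": joint angles; "joint_vel": joint speeds; "tau": joint torques, N m; "tcp_pos": TCP position; "ee_rot": TCP orientation; "force": force on the tool from outside, world axes, zero at the start; "wrist_torque": the same for the moment, N m; "grip_width": finger opening in m; "gripper_force": force on a finger pad.
Only numpy, scipy, OpenCV 4.12 (cv2) and the standard library are available. Lean on these libraries where they do the work, as an engineer would, in place of code of your own. Each camera call takes 0.05 s, during which the arm holds its last target. There are 200 camera calls.

## Task

Put the taller of the two loose wound coils on the tester's upright spindle, slide it fully home on the seat and let go of it. Then press the tester's spring-return lever down past its first two notches into the third and keep it held there: the program finishes with the fingers still holding the lever down, because it flies back if released. Do not work the lever while the spindle is empty, and leave the shorter coil and everything else on the shelf where it is.

Things in the scene. Friction and masses are not known exactly. Their poses are not given: they have to be found in the camera images.
- tester: Shorted-turns coil tester, fixed to the shelf: dark steel case 150 (x) x 210 (y) mm, top at z 60 mm, front panel facing its -x. Origin under the centre of the case, z up. The spindle stands on the top at x +20, y +60 mm; the lever is at y -60 mm and reaches out over the front
- seat (a point): On the spindle's axis at the top of the black seat disc (radius 20 mm), 66 mm above the shelf: the underside of a seated coil rests here. The steel spindle is 9.5 mm in diameter, rises 62 mm from here, and its last 11 mm taper to a 3 mm tip
- pivot (a point): The lever's pivot, 97 mm above the shelf, at x -50, y -60 mm in the tester's frame; fixed to the tester, with its axes. The lever's hinge axis is the tester's y
- lever (a joint): Lever angle, rad: 0 at rest (arm 0.5 rad above horizontal towards the tester's -x), growing as its end is pressed down. Notches at 0.28, 0.56, 0.84; ridges at 0.14, 0.42, 0.70; hard stop at 0.90. A spring returns it to 0 from anywhere. At the pad: 8 to 9 N to climb out of each notch, falling to 3 to 5 N as it drops into the next; 5 to 9 N holds it in the third
- pad (a point): Centre of the top face of the lever's black thumb pad (34 x 34 mm, 8 mm thick, 5 mm raised lip along its outer edge), 80 mm from the pivot along the arm, 4 mm above the arm's centre line; its axes turn with the lever. About 139 mm above the shelf at rest, 74 mm in the third notch
- coil_tall: The taller coil: copper winding on a black bobbin, flanges 32 mm in diameter, 48 mm tall, open bore 13 mm in diameter right through, about 0.14 kg. Starts upright on the shelf. Origin at the centre of its underside, z along the bore; both ends are alike
- coil_tall_mid (a point): Centre of the taller coil, 24 mm above its underside
- coil_short: The shorter coil, alike but 28 mm tall, upright on the shelf; leave alone. Origin at the centre of its underside
- post_a: Loose brass binding post, 18 mm in diameter, 34 mm tall, standing upright; leave alone. Origin at the centre of its underside
- post_b: A second binding post like the first; leave alone
- cover: Round chrome machine cover plate, 64 mm in diameter, 5 mm thick, lying flat; leave alone. Origin at the centre of its underside
- anvil: Square steel bench anvil, 70 x 70 x 20 mm; leave alone. Origin at the centre of its underside
- mallet: Nylon-faced mallet lying on the shelf: head 90 mm long (y), 32 mm thick, wooden handle 240 mm long towards its -x; leave alone. Origin under the centre of the head
- parts_box: Closed steel parts box with a cam lock, 94 x 134 x 63 mm; leave alone. Origin at the centre of its underside

How it is judged:
On the way, in this order (a step that is already met when the one before it is completed fails the run):
1. the taller coil sits fully home on the spindle, let go, the lever still at rest (horizontal distance between coil_tall_mid and seat below 0.004 m and z of coil_tall_mid in the frame of seat between 0.021 and 0.026 m and angle between the z axis of coil_tall and the z axis of tester, either way round below 0.1 rad and contact force between the fingers and coil_tall below 0.1 N and value of joint lever below 0.12 rad), for 0.2 s.
2. the lever is pressed past two notches into the third by the fingers (value of joint lever above 0.76 rad and contact force between the fingers and lever above 1.5 N), for 0.2 s.
At the end, for the whole second after the job is handed in: The fingers hold the lever still in its third notch (joint above 0.76 rad, pushed with more than 1.5 N), and the taller coil is at rest on the spindle, untouched, within 4 mm of its axis, within 2 mm of fully home on the seat and square to the seat within 0.1 rad (all of step 2 and velocity of joint lever between -0.1 and 0.1 rad/s and horizontal distance between coil_tall_mid and seat below 0.004 m and z of coil_tall_mid in the frame of seat between 0.021 and 0.026 m and angle between the z axis of coil_tall and the z axis of tester, either way round below 0.1 rad and contact force between the fingers and coil_tall below 0.1 N and linear speed of coil_tall below 0.02 m/s); the arm keeps its last pose, push and grip.
It fails at once if the lever is worked while the taller coil is not on the spindle (value of joint lever above 0.25 rad and distance between coil_tall_mid and seat above 0.035 m).
It fails at once if a bystander is shifted by more than 25 mm or knocked over (distance of any of coil_short, post_a, post_b, cover, anvil, mallet, parts_box from where it was at the start of the episode above 0.025 m or angle between any of coil_short, post_a, post_b, mallet's own z axis and vertical above 0.6 rad).
It also fails if it takes over 54 s, if anything falls off the work surface, if the arm or the gripper's body presses on something with over 40 N, if the wrist force passes 120 N, or if a joint passes its speed limit or range.

## Working session

There is one attempt and no reset: what is moved stays moved. The work goes in short steps, Python scripts to look and compute and a shell command to move; the robot and the scene stay as the last step left them, time stands still between calls to the robot, and variables do not carry over. Pictures are saved under pics/ and viewed, at most 10 in all, crops included, and the job is handed in when it is done.

```bash
ls; mkdir -p pics; python3 - <<'E'
from station import bot, eyes, trace, tip_of
import cv2, numpy as np
s=bot.get_state(); print(s['clock'],s['tcp_pos'],np.round(s['ee_rot'],3),s['grip_width'],s['force'])
for c in('top','side'):
    im=eyes.get_image(c); cv2.imwrite(f'pics/{c}0.png',im['color'][:,:,::-1])
    print(c,np.round(im['cam_to_world'],3).tolist())
    for n in('tester','seat','pad','pivot','coil_tall','coil_short','post_a','mallet','parts_box','anvil','cover'):
        print(n,[(np.round(d['centre'],3).tolist(),round(d['score'],2)) for d in tip_of(c,n)][:3])
E
```

```text
pics
0.0 [ 0.15065695 -0.52819948  0.23021123] [[ 0.962  0.274 -0.001]
 [ 0.274 -0.962  0.002]
 [-0.    -0.002 -1.   ]] 0.085560653384424 [ 0.99466647 -0.1294571   1.01733866]
top [[0.065, -0.974, 0.215, 0.353], [-0.998, -0.064, 0.015, 0.01], [-0.001, -0.215, -0.977, 1.197], [0.0, 0.0, 0.0, 1.0]]
tester [([0.57, -0.086, -0.003], 0.76), ([0.689, -0.338, 0.001], 0.47), ([0.508, -0.12, 0.093], 0.15)]
seat [([0.613, -0.036, 0.066], 0.64), ([0.562, 0.211, 0.002], 0.46), ([0.473, 0.33, 0.001], 0.39)]
pad [([0.44, -0.1, 0.134], 0.91)]
pivot [([0.506, -0.12, 0.096], 0.63)]
coil_tall [([0.558, 0.213, 0.001], 0.57), ([0.557, 0.21, 0.024], 0.26)]
coil_short []
post_a [([0.634, 0.277, 0.003], 0.59), ([0.47, 0.33, 0.0], 0.49)]
mallet [([0.552, -0.389, 0.0], 0.63)]
parts_box [([0.69, -0.337, -0.004], 0.71)]
anvil [([0.734, 0.22, -0.0], 0.75)]
cover [([0.585, 0.388, -0.003], 0.62), ([0.609, -0.037, 0.066], 0.37)]
side [[-0.932, -0.208, 0.298, 0.277], [-0.363, 0.484, -0.796, 0.789], [0.022, -0.85, -0.527, 0.629], [0.0, 0.0, 0.0, 1.0]]
tester [([0.573, -0.084, -0.001], 0.59)]
seat [([0.613, -0.035, 0.063], 0.63)]
pad [([0.439, -0.102, 0.139], 0.69)]
pivot [([0.505, -0.123, 0.096], 0.66)]
coil_tall [([0.557, 0.211, 0.002], 0.81), ([0.731, 0.218, -0.001], 0.53)]
coil_short [([0.445, 0.186, -0.001], 0.58)]
post_a [([0.632, 0.279, 0.002], 0.64)]
mallet [([0.551, -0.387, -0.003], 0.9)]
parts_box [([0.688, -0.342, -0.001], 0.64)]
anvil [([0.731, 0.217, -0.002], 0.85), ([0.506, -0.123, 0.099], 0.61), ([0.468, 0.324, -0.003], 0.29)]
cover [([0.59, 0.39, 0.0], 0.76)]
```

View pics/top0.png

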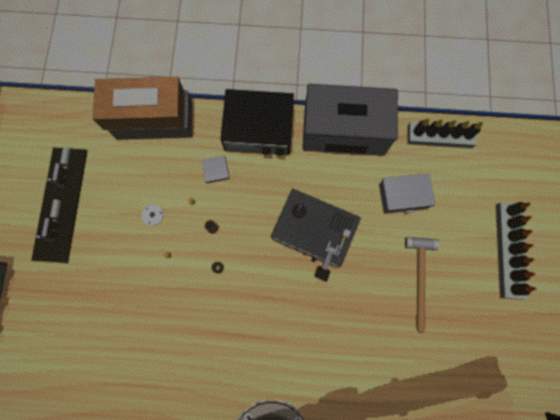

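View pics/side0.png

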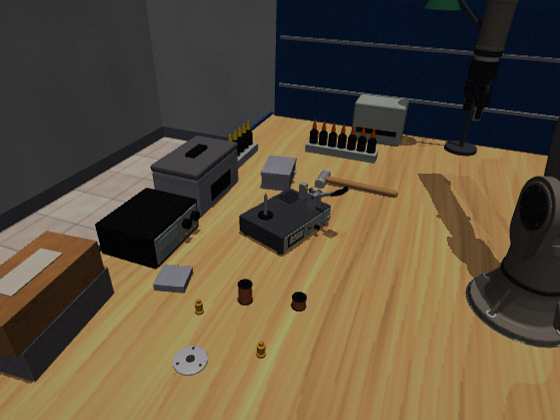

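The side picture shows the tall coil at (245,292), the short one at (299,301), and the spindle at (266,207) on the tester. The lever pad is near (322,274) in the top picture. The networks' positions agree with both pictures. Next I refine the coil and spindle with depth.

```bash
cat > h.py <<'E'
from station import bot, eyes, trace, tip_of
import numpy as np, cv2
def cloud(c):
    im=eyes.get_image(c); d=im['range_z']; v,u=np.mgrid[:420,:560]
    K=im['mtx']; p=np.stack([(u-K[0,2])/K[0,0]*d,(v-K[1,2])/K[1,1]*d,d],-1)
    T=im['cam_to_world']; w=p@T[:3,:3].T+T[:3,3]; w[d==0]=np.nan
    return im,w
def near(w,xy,r,z0,z1):
    return w[(np.hypot(w[...,0]-xy[0],w[...,1]-xy[1])<r)&(w[...,2]>z0)&(w[...,2]<z1)]
def delta(target):  # world shift -> tool axes
    s=bot.get_state(); return s['ee_rot'].T@(np.array(target)-s['tcp_pos'])
E
python3 - <<'E'
from h import *
for c in('top','side'):
    im,w=cloud(c)
    p=near(w,(.557,.211),.03,.040,.06); print(c,'coil',len(p),p.mean(0),p.min(0),p.max(0))
    p=near(w,(.557,.211),.03,.008,.06); print(c,'coil all',len(p),p.min(0),p.max(0))
    p=near(w,(.613,-.036),.02,.075,.15); print(c,'spin',len(p),np.round(p,3)[:12].tolist(),np.nanmax(p[:,2]))
    p=near(w,(.613,-.036),.03,.0635,.068); print(c,'seat',len(p),p.mean(0),p.min(0),p.max(0))
    p=near(w,(.44,-.1),.04,.12,.16); print(c,'pad',len(p),p.mean(0),p.min(0),p.max(0))
    p=near(w,(.57,-.086),.14,.056,.0625); q=cv2.minAreaRect(p[:,:2].astype(np.float32)); print('case',q)
s=bot.get_state(); print(delta([.557,.211,.15]),delta([.557,.211,.012]))
E
```

```text
top coil 85 [0.55607648 0.20892001 0.04785714] [0.54040564 0.19446136 0.04290567] [0.57160557 0.22321216 0.05409901]
top coil all 120 [0.54040564 0.19439794 0.00835093] [0.57160557 0.22321216 0.05409901]
top spin 21 [[0.612, -0.035, 0.127], [0.614, -0.038, 0.119], [0.611, -0.032, 0.119], [0.609, -0.035, 0.125], [0.609, -0.037, 0.128], [0.608, -0.033, 0.12], [0.606, -0.035, 0.128], [0.608, -0.038, 0.121], [0.607, -0.033, 0.114], [0.606, -0.035, 0.116], [0.606, -0.038, 0.116], [0.609, -0.031, 0.09]] 0.12767800332206436
top seat 96 [ 0.60909698 -0.03453551  0.06536452] [ 0.58724073 -0.06056733  0.06351069] [ 0.64152743 -0.01000316  0.06789011]
top pad 207 [ 0.44056498 -0.10115642  0.13839947] [ 0.41823108 -0.11929859  0.12043737] [ 0.47104552 -0.08056542  0.15476574]
case ((0.5694377422332764, -0.08459923416376114), (0.20912595093250275, 0.1520601063966751), 69.9946060180664)
side coil 132 [0.55692327 0.21228193 0.04619064] [0.54167177 0.19692979 0.04053659] [0.57250663 0.22707741 0.05013691]
side coil all 288 [0.54167177 0.19692979 0.00845   ] [0.57250663 0.22751264 0.05013691]
side spin 67 [[0.614, -0.033, 0.125], [0.612, -0.036, 0.124], [0.612, -0.029, 0.125], [0.611, -0.033, 0.123], [0.617, -0.034, 0.118], [0.613, -0.031, 0.12], [0.611, -0.034, 0.12], [0.616, -0.033, 0.116], [0.612, -0.031, 0.118], [0.61, -0.032, 0.118], [0.61, -0.038, 0.115], [0.615, -0.031, 0.114]] 0.12508503062802723
side seat 85 [ 0.61077259 -0.03017856  0.06520214] [ 0.59235625 -0.05386166  0.06356338] [ 0.6298881  -0.01124712  0.0677041 ]
side pad 110 [ 0.44061084 -0.09249559  0.13858114] [ 0.41927306 -0.11479293  0.12140453] [ 0.47102965 -0.07624094  0.15081071]
case ((0.571439802646637, -0.08141462504863739), (0.21200500428676605, 0.15250162780284882), 70.3845443725586)
[ 0.59353554 -0.60016674  0.08125856] [ 0.59354119 -0.60017123  0.21925856]
```

Careful with the scale: shifts go in shares of 80 cm and turns go in shares of pi rad. That gives: -0.1416 m / 0.8 = -0.177, -0.085 m / 0.8 = -0.1063, 0.12 rad / 3.1416 = 0.0382.

```bash
python3 -m creep '0.035 -0.0354 0 0 0 0.0382 0.085;0.07 -0.0708 0 0 0 0.0764 0.085;0.105 -0.1063 0 0 0 0.1146 0.085;0.14 -0.1416 0 0 0 0.1528 0.085;0.175 -0.177 0 0 0 0.191 0.085'; python3 -c "
from h import *
print(delta([.557,.2105,.23]),bot.get_state()['ee_rot'].round(3))"
```

```text
clock: 1.72
tcp_pos: [0.2441, -0.3591, 0.2315]
ee_rot: [[0.954, -0.3, 0.0], [-0.3, -0.954, -0.0], [0.001, 0.0, -1.0]]
force: [0.3, -0.3, -0.2]
grip_width: 0.0851
gripper_force: 0.0
[ 0.12780298 -0.63721596  0.00147046] [[ 0.954 -0.3    0.   ]
 [-0.3   -0.954 -0.   ]
 [ 0.001  0.    -1.   ]]
```

In the tool's units: -0.195 m / 0.8 = -0.2438, 0.04 m / 0.8 = 0.05, 0.03 rad / 3.1416 = 0.0095.

```bash
python3 -m creep '0.01 -0.0488 0 0 0 0 0.085;0.02 -0.0975 0 0 0 0 0.085;0.03 -0.1463 0 0 0 0 0.085;0.04 -0.195 0 0 0 0 0.085;0.05 -0.2438 0 0 0 0.0095 0.085' | sed -n 1,3p;  python3 -m creep '0.01 -0.0488 0 0 0 0 0.085;0.02 -0.0975 0 0 0 0 0.085;0.03 -0.1463 0 0 0 0 0.085;0.04 -0.195 0 0 0 0 0.085;0.05 -0.2438 0 0 0 0 0.085' | sed -n 1,3p;  python3 -m creep '0.01 -0.0488 0 0 0 0 0.085;0.02 -0.0975 0 0 0 0 0.085;0.03 -0.1463 0 0 0 0 0.085;0.04 -0.195 0 0 0 0 0.085;0.05 -0.2438 0.025 0 0 0 0.085'; python3 -c "
from h import *
print(delta([.557,.2105,.012]))"
```

```text
clock: 2.13
tcp_pos: [0.3396, -0.1846, 0.2318]
ee_rot: [[0.946, -0.324, 0.001], [-0.324, -0.946, -0.001], [0.001, 0.001, -1.0]]
clock: 2.55
tcp_pos: [0.4406, -0.013, 0.2318]
ee_rot: [[0.946, -0.323, 0.001], [-0.323, -0.946, -0.001], [0.001, 0.0, -1.0]]
clock: 2.97
tcp_pos: [0.5429, 0.1578, 0.2161]
ee_rot: [[0.946, -0.323, 0.008], [-0.323, -0.946, 0.003], [0.007, -0.005, -1.0]]
force: [0.7, 0.1, 1.2]
grip_width: 0.0852
gripper_force: 0.0
[-0.00508564 -0.05332416  0.20437073]
```

In the tool's units: 0.09 m / 0.8 = 0.1125, 0.085 m / 0.8 = 0.1063.

```bash
python3 -m creep '-0.0038 -0.0375 0.025 0 0 0 0.085;-0.0063 -0.0563 0.0688 0 0 0 0.085;-0.0063 -0.0588 0.1063 0 0 0 0.085;-0.0063 -0.0588 0.1125 0 0 0 0.085;-0.0063 -0.0588 0.1125 0 0 0 0.085'; python3 -c "
from h import *
print(delta([.557,.2105,.012]))"
```

```text
clock: 3.38
tcp_pos: [0.5482, 0.1993, 0.1202]
ee_rot: [[0.946, -0.323, -0.005], [-0.323, -0.946, -0.003], [-0.004, 0.004, -1.0]]
force: [-0.1, -0.6, 0.6]
grip_width: 0.0848
gripper_force: 0.0
[ 0.00512438 -0.01388579  0.10816255]
```

In the tool's units: 0.112 m / 0.8 = 0.14, 0.09 m / 0.8 = 0.1125.

```bash
python3 -m creep '0.0063 -0.0175 0.025 0 0 0 0.085;0.0063 -0.0175 0.0688 0 0 0 0.085;0.0063 -0.0175 0.1125 0 0 0 0.085;0.0063 -0.0175 0.14 0 0 0 0.085;0.0063 -0.0175 0.14 0 0 0 0.085'; python3 -c "
from h import *
print(delta([.557,.2105,.008]))"
```

```text
clock: 3.8
tcp_pos: [0.5575, 0.2091, 0.0079]
ee_rot: [[0.946, -0.325, -0.006], [-0.325, -0.946, -0.004], [-0.004, 0.006, -1.0]]
force: [-0.3, -1.2, -0.0]
grip_width: 0.0851
gripper_force: 0.0
[-8.98590665e-04 -1.22117380e-03 -6.97127372e-05]
```

In the tool's units: -0.001 m / 0.8 = -0.0013.

```bash
python3 -m creep '-0.0013 -0.0013 0 0 0 0 0.02;-0.0013 -0.0013 0 0 0 0 0.02;-0.0013 -0.0013 0 0 0 0 0.02;-0.0013 -0.0013 0 0 0 0 0.02;-0.0013 -0.0013 0 0 0 0 0.02' 40; python3 -m creep '0 0 0 0 0 0 0.02;0 0 0 0 0 0 0.02;0 0 0 0 0 0 0.02;0 0 0 0 0 0 0.02' 40;
```

```text
clock: 4.22
tcp_pos: [0.5601, 0.2139, 0.013]
ee_rot: [[0.946, -0.323, 0.004], [-0.323, -0.946, 0.001], [0.003, -0.002, -1.0]]
force: [-0.5, -0.8, 8.4]
grip_width: 0.0303
gripper_force: 40.6
clock: 4.55
tcp_pos: [0.5601, 0.2139, 0.013]
ee_rot: [[0.946, -0.323, 0.004], [-0.323, -0.946, 0.001], [0.003, -0.002, -1.0]]
force: [0.9, -1.3, 7.4]
grip_width: 0.0303
gripper_force: 40.4
```

In the tool's units: -0.16 m / 0.8 = -0.2, -0.15 m / 0.8 = -0.1875.

```bash
python3 -m creep '0 0 -0.0375 0 0 0 0.02;0 0 -0.0875 0 0 0 0.02;0 0 -0.1375 0 0 0 0.02;0 0 -0.1875 0 0 0 0.02;0 0 -0.2 0 0 0 0.02'; python3 -m creep '0 0 0 0 0 0 0.02;0 0 0 0 0 0 0.02'; python3 - <<'E'
from h import *
t=bot.get_state()['tcp_pos']; R=bot.get_state()['ee_rot']
im,w=cloud('side'); cv2.imwrite('pics/side1.png',cv2.resize(im['color'][160:360,160:360,::-1],(600,600)))
print([(d['centre'],d['score']) for d in tip_of('side','coil_tall_mid')][:2],[(d['centre'],d['score']) for d in tip_of('side','coil_tall')][:2])
m=trace('side','coil_tall'); 
for d in m[:2]:
    p=w[d['mask']]; print(d['score'],len(p),np.nanmedian(p,0),np.nanpercentile(p,[3,97],0))
E
```

```text
clock: 4.97
tcp_pos: [0.562, 0.2163, 0.1787]
ee_rot: [[0.946, -0.323, 0.012], [-0.323, -0.946, 0.006], [0.01, -0.009, -1.0]]
force: [1.6, 0.6, -0.4]
grip_width: 0.0298
gripper_force: 40.0
clock: 5.13
tcp_pos: [0.5583, 0.2135, 0.1706]
ee_rot: [[0.946, -0.323, 0.0], [-0.323, -0.946, -0.0], [0.001, 0.0, -1.0]]
force: [0.1, -0.4, -1.9]
grip_width: 0.0301
gripper_force: 40.0
[([0.5573, 0.2133, 0.1806], 0.69)] [([0.5592, 0.2145, 0.1598], 0.75)]
0.61 282 [0.54936028 0.22272152 0.18659841] [[0.54337654 0.20450618 0.15882744]
 [0.56270378 0.22922103 0.20551321]]
```

View pics/side1.png

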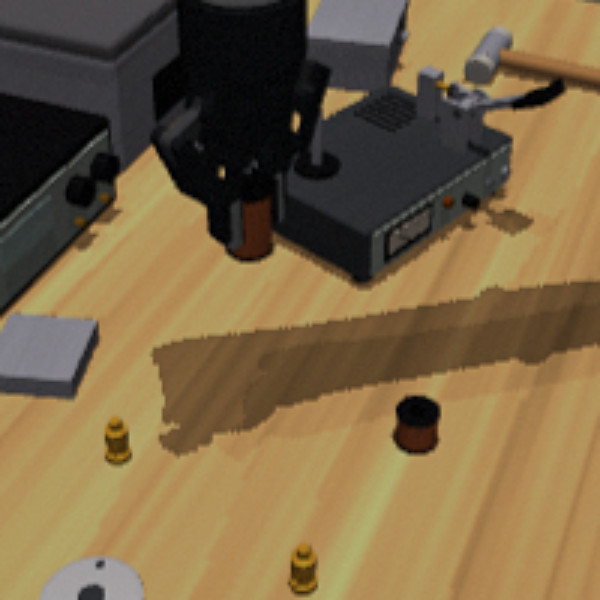

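The coil is held upright between the fingers at crop (250,215), and its bottom stands about 13 mm below the TCP. The posts, short coil and cover are undisturbed. I move over the spindle.

```bash
python3 -c "
from h import *
print(delta([.610,-.034,.1706]))"
```

```text
[ 0.12978608  0.21635442 -0.00240204]
```

In the tool's units: 0.155 m / 0.8 = 0.1938, 0.124 m / 0.8 = 0.155.

```bash
python3 -m creep '0.0238 0.0388 0 0 0 0 0.02;0.0475 0.0775 0 0 0 0 0.02;0.0713 0.1163 0 0 0 0 0.02;0.095 0.155 0 0 0 0 0.02;0.1188 0.1938 0 0 0 0 0.02' | sed -n 1,2p; python3 -m creep '0.0238 0.0388 0 0 0 0 0.02;0.0425 0.0688 0 0 0 0 0.02;0.0438 0.0738 0 0 0 0 0.02;0.0438 0.0738 0 0 0 0 0.02;0.0438 0.0738 0 0 0 0 0.02'; cat > m.py <<'E'
from h import *
t=bot.get_state()['tcp_pos']; print(t,'d',delta([.610,-.034,t[2]]))
for c in('side','top'):
    im,w=cloud(c)
    for n in('coil_tall_mid','coil_tall','seat'): print(c,n,[(np.round(d['centre'],4),d['score']) for d in tip_of(c,n)][:2])
    if c=='side': cv2.imwrite('pics/side2.png',cv2.resize(im['color'][120:270,200:350,::-1],(600,600),interpolation=cv2.INTER_CUBIC))
    if c=='side':
        p=near(w,(.612,-.033),.02,.085,.13); print('spin',len(p),p.mean(0),p.max(0))
        q=near(w,t[:2],.022,.155,.165); print('bot',len(q),q.min(0),q.max(0),q.mean(0))
E
python3 m.py
```

```text
clock: 5.75
tcp_pos: [0.5975, 0.0344, 0.1688]
clock: 6.17
tcp_pos: [0.6115, -0.0301, 0.1692]
ee_rot: [[0.946, -0.323, -0.003], [-0.323, -0.946, 0.002], [-0.003, -0.001, -1.0]]
force: [0.1, 0.7, -0.9]
grip_width: 0.0302
gripper_force: 40.1
[ 0.61150027 -0.03011398  0.16922343] d [-1.64028864e-04  4.16233713e-03 -2.77873260e-06]
side coil_tall_mid [(array([ 0.6118, -0.0335,  0.1775]), 0.57), (array([ 0.5514, -0.3847, -0.0046]), 0.55)]
side coil_tall [(array([ 0.6084, -0.0279,  0.1572]), 0.6)]
side seat [(array([ 0.6111, -0.033 ,  0.062 ]), 0.55)]
spin 54 [ 0.61118958 -0.03088585  0.10505218] [ 0.6155136  -0.0280575   0.12563473]
bot 44 [ 0.59448931 -0.03190183  0.15538339] [ 0.62229463 -0.01102929  0.1647049 ] [ 0.60584066 -0.01863497  0.16023373]
top coil_tall_mid []
top coil_tall []
top seat [(array([ 0.6115, -0.0379,  0.0653]), 0.7)]
```

View pics/side2.png

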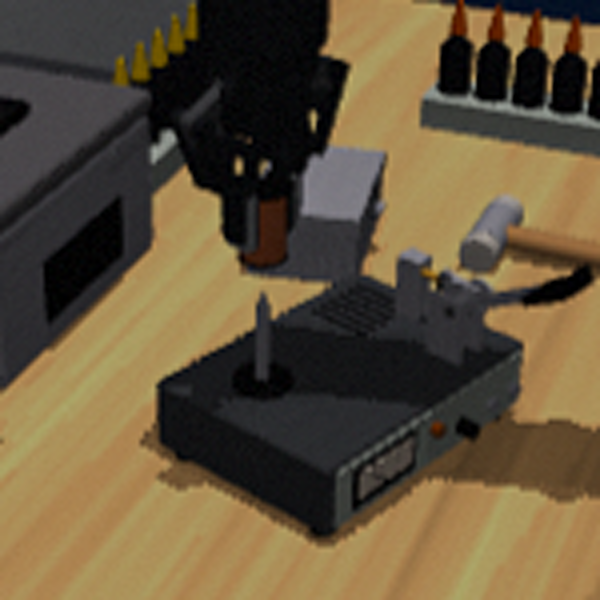

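```bash
cat > f.py <<'E'
from h import *
from scipy.optimize import least_squares
def fit(p,r,g): return least_squares(lambda c:np.hypot(p[:,0]-c[0],p[:,1]-c[1])-r,g,loss='soft_l1',f_scale=.001).x
t=bot.get_state()['tcp_pos']; zb=t[2]-.013; C=[];S=[]
for i in range(4):
    im,w=cloud('side')
    p=near(w,(.611,-.033),.014,.080,.113); S.append(fit(p,.00475,(.611,-.033)))
    q=near(w,t[:2],.022,zb-.001,zb+.006); C.append(fit(q,.016,t[:2]))
print(len(p),len(q)); C=np.mean(C,0);S=np.array(S); print(S.std(0)); S=S.mean(0)
print('coil',C,'spindle',S,'tcp',t,'tool shift',bot.get_state()['ee_rot'].T@np.array([*(S-C),0]))
E
python3 f.py
```

```text
43 36
[0.00016283 0.00028514]
coil [ 0.61280316 -0.03060478] spindle [ 0.61247574 -0.03379583] tcp [ 0.6123743  -0.02994058  0.17082996] tool shift [7.20600593e-04 3.12582270e-03 3.45603624e-08]
```

In the tool's units: 0.022 m / 0.8 = 0.0275, 0.0007 m / 0.8 = 0.0009.

```bash
python3 -m creep '0.0009 0.0039 0.0125 0 0 0 0.02;0.0009 0.0039 0.0275 0 0 0 0.02;0.0009 0.0039 0.0275 0 0 0 0.02;0.0009 0.0039 0.0275 0 0 0 0.02'; python3 f.py
```

```text
clock: 7.1
tcp_pos: [0.6107, -0.0345, 0.1467]
ee_rot: [[0.946, -0.323, -0.004], [-0.323, -0.946, 0.0], [-0.004, 0.001, -1.0]]
force: [-0.6, 0.5, -0.5]
grip_width: 0.0302
gripper_force: 40.1
41 20
[0.00026439 0.00022752]
coil [ 0.61184121 -0.034736  ] spindle [ 0.61245543 -0.03384674] tcp [ 0.6107128  -0.03450566  0.14672732] tool shift [ 2.94121107e-04 -1.03997424e-03  7.38666509e-07]
```

In the tool's units: 0.03 m / 0.8 = 0.0375, 0.024 m / 0.8 = 0.03.

```bash
python3 -m creep '0.0006 -0.0006 0.01 0 0 0 0.02;0.0006 -0.0006 0.02 0 0 0 0.02;0.0006 -0.0006 0.03 0 0 0 0.02;0.0006 -0.0006 0.0375 0 0 0 0.02;0.0006 -0.0006 0.0375 0 0 0 0.02'; python3 -c "
from h import *
im,w=cloud('side'); cv2.imwrite('pics/side3.png',cv2.resize(im['color'][120:270,200:350,::-1],(600,600),interpolation=cv2.INTER_CUBIC))"
```

```text
clock: 7.72
tcp_pos: [0.6115, -0.034, 0.1164]
ee_rot: [[0.946, -0.323, -0.003], [-0.323, -0.946, 0.0], [-0.003, 0.001, -1.0]]
force: [0.6, 0.6, -1.8]
grip_width: 0.03
gripper_force: 40.1
```

View pics/side3.png

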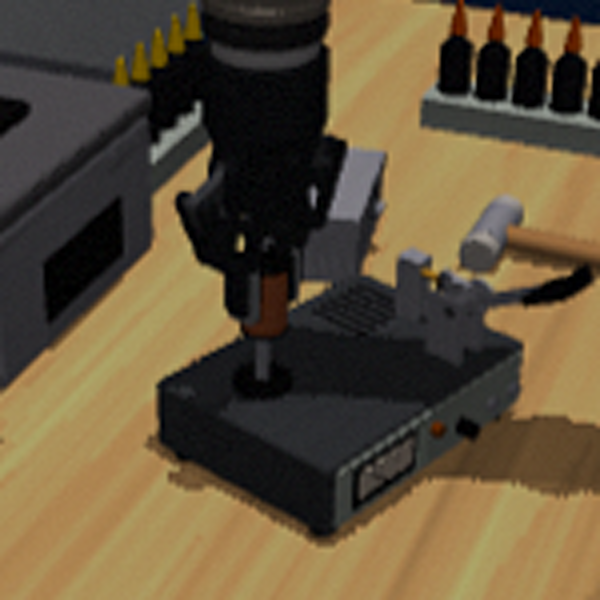

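The spindle (263,355) goes into the coil's bore from below and there is no contact force. I lower it the rest of the way.

In the tool's units: 0.036 m / 0.8 = 0.045, 0.03 m / 0.8 = 0.0375.

```bash
python3 -m creep '0 0 0.0125 0 0 0 0.02;0 0 0.025 0 0 0 0.02;0 0 0.0375 0 0 0 0.02;0 0 0.045 0 0 0 0.02;0 0 0.045 0 0 0 0.02';python3 -m creep '0 0 0.0025 0 0 0 0.02;0 0 0.0038 0 0 0 0.02;0 0 0.0038 0 0 0 0.02'
```

```text
clock: 8.18
tcp_pos: [0.6116, -0.034, 0.0804]
ee_rot: [[0.946, -0.323, -0.003], [-0.323, -0.946, 0.0], [-0.003, 0.001, -1.0]]
force: [0.2, -1.0, -1.0]
grip_width: 0.0301
gripper_force: 40.1
clock: 8.43
tcp_pos: [0.6128, -0.0336, 0.0798]
ee_rot: [[0.946, -0.323, 0.0], [-0.323, -0.946, 0.0], [0.0, -0.0, -1.0]]
force: [0.5, -0.4, -1.4]
grip_width: 0.0305
gripper_force: 40.1
```

In the tool's units: 0.003 m / 0.8 = 0.0038, 0.002 m / 0.8 = 0.0025.

```bash
python3 -m creep '0 0 0.0013 0 0 0 0.02;0 0 0.0025 0 0 0 0.02;0 0 0.0038 0 0 0 0.02;0 0 0.0038 0 0 0 0.02'
```

```text
clock: 8.77
tcp_pos: [0.6131, -0.0336, 0.0791]
ee_rot: [[0.946, -0.323, 0.002], [-0.323, -0.946, -0.001], [0.002, 0.0, -1.0]]
force: [-2.8, -0.8, 8.2]
grip_width: 0.0299
gripper_force: 41.2
```

In the tool's units: -0.003 m / 0.8 = -0.0038.

```bash
python3 -m creep '0 0 -0.0038 0 0 0 0.06;0 0 -0.0038 0 0 0 0.06;0 0 -0.0038 0 0 0 0.06;0 0 -0.0038 0 0 0 0.06;0 0 -0.0038 0 0 0 0.06';python3 -m creep '0 0 -0.025 0 0 0 0.06;0 0 -0.0625 0 0 0 0.06;0 0 -0.1125 0 0 0 0.06;0 0 -0.1563 0 0 0 0.06;0 0 -0.1563 0 0 0 0.06'; python3 - <<'E'
from h import *
im,w=cloud('side'); cv2.imwrite('pics/side4.png',cv2.resize(im['color'][120:270,200:350,::-1],(600,600),interpolation=cv2.INTER_CUBIC))
print([(np.round(d['centre'],4),d['score']) for d in tip_of('side','coil_tall_mid')][:2],[(np.round(d['centre'],4),d['score']) for d in tip_of('side','pad')][:2])
p=near(w,(.612,-.034),.03,.09,.122); print(len(p),p.max(0),np.sort(p[:,2])[-12:].round(4))
E
```

```text
clock: 9.18
tcp_pos: [0.6126, -0.0337, 0.0794]
ee_rot: [[0.946, -0.323, -0.0], [-0.323, -0.946, 0.0], [-0.0, -0.0, -1.0]]
force: [0.4, 1.1, 0.2]
grip_width: 0.0604
gripper_force: 0.0
clock: 9.6
tcp_pos: [0.6175, -0.0328, 0.2133]
ee_rot: [[0.946, -0.323, 0.016], [-0.323, -0.946, 0.0], [0.015, -0.005, -1.0]]
force: [1.1, 0.4, 0.7]
grip_width: 0.0601
gripper_force: 0.0
[(array([ 0.6118, -0.0364,  0.0893]), 0.61)] [(array([ 0.4388, -0.1018,  0.1422]), 0.6)]
141 [ 0.6286004  -0.01479833  0.12054477] [0.1149 0.1153 0.1161 0.1163 0.1167 0.118  0.1189 0.119  0.1194 0.1195
 0.1196 0.1205]
```

View pics/side4.png

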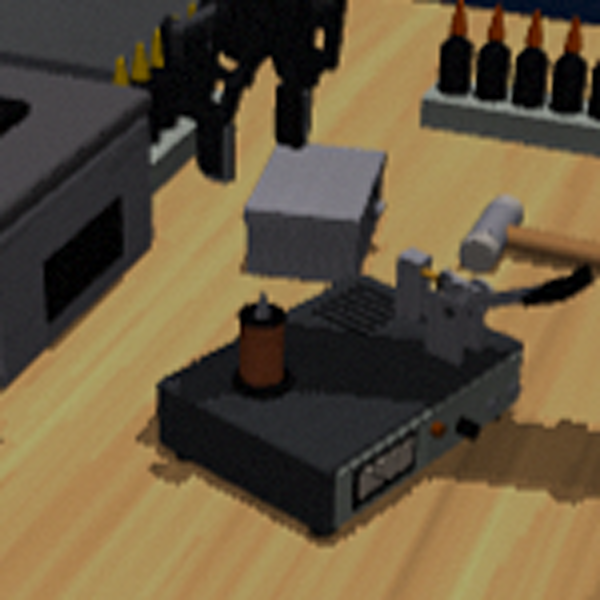

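The coil sits home on the seat at (262,345), with the spindle tip showing above it and the lever still raised. I shut the fingers and move over the pad.

In the tool's units: -0.145 m / 0.8 = -0.1813, -0.14 m / 0.8 = -0.175.

```bash
python3 -c "
from h import *
print(delta([.439,-.1,.195]))"
python3 -m creep '-0.0438 0 0 0 0 0 0;-0.0875 0 0 0 0 0 0;-0.1313 0 0 0 0 0 0;-0.175 0.0025 0 0 0 0 0;-0.1813 0.0025 0 0 0 0 0'; python3 -c "
from h import *
print(delta([.439,-.1,.195]))"
```

```text
[-0.14296104  0.11880887  0.0096469 ]
clock: 10.17
tcp_pos: [0.4664, 0.0134, 0.2015]
ee_rot: [[0.948, -0.319, -0.012], [-0.319, -0.948, -0.001], [-0.011, 0.005, -1.0]]
force: [-0.6, -0.0, -0.5]
grip_width: 0.0005
gripper_force: 0.0
[0.0102433  0.1161959  0.00693354]
```

In the tool's units: 0.114 m / 0.8 = 0.1425, 0.105 m / 0.8 = 0.1313.

```bash
python3 -m creep '0.0038 0.0438 0 0 0 0 0;0.0063 0.0875 0 0 0 0 0;0.0063 0.1313 0 0 0 0 0;0.0063 0.1425 0 0 0 0 0;0.0063 0.1425 0 0 0 0 0'; python3 - <<'E'
from h import *
print(delta([.439,-.1,.139]))
for c in('side','top'):
    im,w=cloud(c)
    cv2.imwrite(f'pics/{c}5.png',cv2.resize(im['color'][120:270,250:400,::-1] if c=='side' else im['color'][180:310,260:390,::-1],(600,600),interpolation=cv2.INTER_CUBIC))
    print([(np.round(d['centre'],4),d['score']) for d in tip_of(c,'pad')][:2])
    p=near(w,(.44,-.1),.03,.11,.16); print(len(p),p.mean(0),p.min(0),p.max(0))
E
```

```text
clock: 10.58
tcp_pos: [0.4406, -0.1024, 0.203]
ee_rot: [[0.944, -0.331, -0.004], [-0.331, -0.944, -0.001], [-0.003, 0.002, -1.0]]
force: [-0.2, 0.4, -0.2]
grip_width: 0.0003
gripper_force: 0.0
[-0.00209931 -0.00186776  0.06397471]
[(array([ 0.4391, -0.1009,  0.1415]), 0.47)]
110 [ 0.44058268 -0.0924352   0.13840469] [ 0.41944317 -0.11547119  0.11517098] [ 0.46959507 -0.07545668  0.15259885]
[]
17 [ 0.42932007 -0.08465395  0.14507502] [ 0.42465509 -0.09117605  0.1392188 ] [ 0.43648811 -0.08049174  0.15445554]
```

View pics/side5.png

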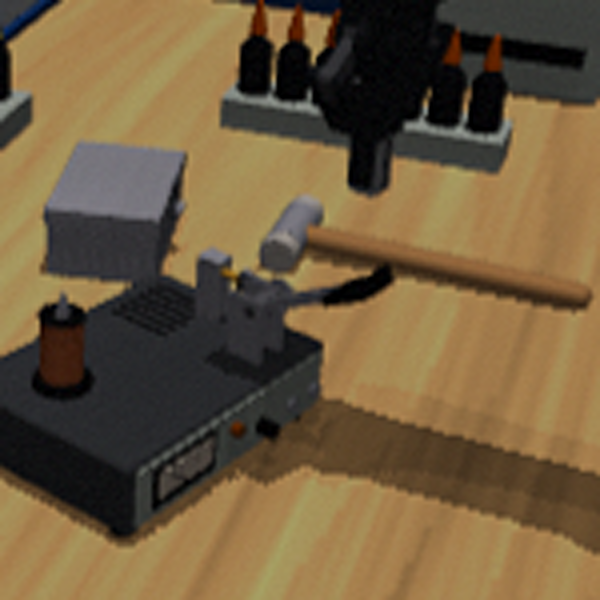

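The shut fingers (370,180) are right above the pad (365,285). I descend and press along the pad's arc.

```bash
python3 -m creep '-0.0025 -0.0013 0.0188 0 0 0 0;-0.0025 -0.0013 0.0438 0 0 0 0;-0.0025 -0.0013 0.0625 0 0 0 0;-0.0025 -0.0013 0.0713 0 0 0 0;-0.005 -0.0013 0.08 0 0 0 0' 60;python3 -m creep '-0.0025 0 0.005 0 0 0 0;-0.005 0 0.01 0 0 0 0;-0.0075 0 0.015 0 0 0 0;-0.0075 0 0.015 0 0 0 0'
```

```text
clock: 11.2
tcp_pos: [0.4435, -0.0948, 0.1421]
ee_rot: [[0.947, -0.32, 0.008], [-0.32, -0.947, -0.001], [0.008, -0.002, -1.0]]
force: [4.8, -1.0, 5.5]
grip_width: 0.0001
gripper_force: 3.2
clock: 11.53
tcp_pos: [0.4394, -0.0933, 0.1322]
ee_rot: [[0.947, -0.32, 0.012], [-0.32, -0.947, -0.002], [0.013, -0.002, -1.0]]
force: [4.7, -0.8, 3.6]
grip_width: -0.0001
gripper_force: 2.4
```

In the tool's units: 0.02 m / 0.8 = 0.025, -0.004 m / 0.8 = -0.005.

```bash
python3 -m creep '-0.0025 0.0025 0.005 0 0 0 0;-0.005 0.005 0.01 0 0 0 0;-0.0075 0.005 0.015 0 0 0 0;-0.0088 0.005 0.02 0 0 0 0;-0.01 0.005 0.025 0 0 0 0';python3 -m creep '0 0 0.0063 0 0 0 0;0 0 0.0125 0 0 0 0;0 0 0.0188 0 0 0 0;0 0 0.025 0 0 0 0;0 0 0.025 0 0 0 0'; python3 -c "
from h import *
v=bot.get_state()['tcp_pos']-np.array([.503,-.122,.097]); print(v@[-.94,.342,0],v@[.342,.94,0],v[2])"
```

```text
clock: 11.95
tcp_pos: [0.4306, -0.0941, 0.1129]
ee_rot: [[0.947, -0.321, 0.012], [-0.321, -0.947, -0.001], [0.011, -0.003, -1.0]]
force: [2.0, 1.7, 11.0]
grip_width: -0.0
gripper_force: 2.9
clock: 12.37
tcp_pos: [0.4287, -0.094, 0.0918]
ee_rot: [[0.947, -0.321, 0.007], [-0.321, -0.947, -0.001], [0.007, -0.002, -1.0]]
force: [-1.2, 2.6, 21.3]
grip_width: 0.0003
gripper_force: 11.0
0.07945582341384635 0.0009142940135510487 -0.00516529370548191
```

```bash
python3 - <<'E'
from h import *
im,w=cloud('side'); s=bot.get_state(); print(s['force'],s['tcp_pos'],s['wrist_torque'])
cv2.imwrite('pics/side6.png',cv2.resize(im['color'][160:250,280:370,::-1],(600,600),interpolation=cv2.INTER_CUBIC))
print([(np.round(d['centre'],4),d['score']) for d in tip_of('side','pad')][:2])
E
```

```text
[-0.80967551  2.4525479  21.39904427] [ 0.42865327 -0.09401272  0.09203672] [0.38958615 0.16043372 0.00959144]
[(array([ 0.4278, -0.0981,  0.0936]), 0.68)]
```

View pics/side6.png

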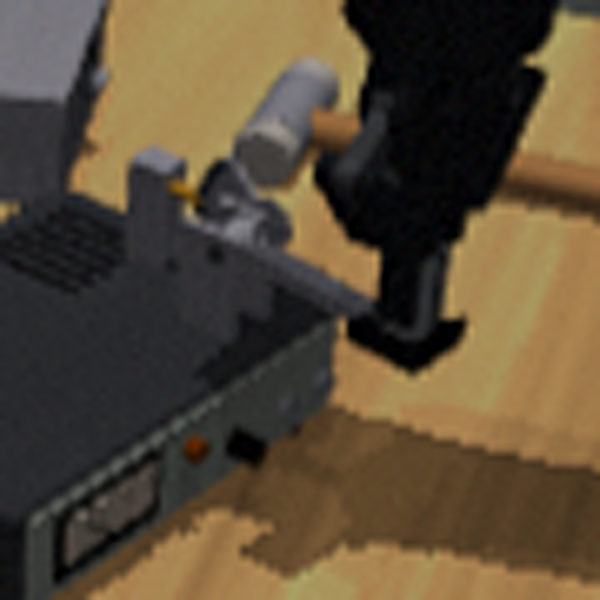

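The fingers sit on the pad at (410,320) and the lever is near its second notch. The force is higher than expected, so I press on in small steps.

In the tool's units: 0.004 m / 0.8 = 0.005, 0.002 m / 0.8 = 0.0025.

```bash
python3 -m creep '0.0013 0 0.0025 0 0 0 0;0.0013 0 0.005 0 0 0 0;0.0013 0 0.005 0 0 0 0'|grep -v ee; python3 -m creep '0.0013 0 0.0025 0 0 0 0;0.0013 0 0.005 0 0 0 0;0.0013 0 0.005 0 0 0 0'|grep -v ee
```

```text
clock: 12.72
tcp_pos: [0.4288, -0.0943, 0.0863]
force: [2.4, 1.2, 6.5]
grip_width: 0.0005
gripper_force: 3.0
clock: 12.97
tcp_pos: [0.4292, -0.0946, 0.0818]
force: [3.4, 1.7, 5.6]
grip_width: 0.0003
gripper_force: 2.7
```

In the tool's units: 0.004 m / 0.8 = 0.005, 0.002 m / 0.8 = 0.0025.

```bash
python3 -m creep '0.0013 0 0.0025 0 0 0 0;0.0013 0 0.005 0 0 0 0;0.0013 0 0.005 0 0 0 0'|grep -v ee; python3 -m creep '0.0013 0 0.0025 0 0 0 0;0.0013 0 0.005 0 0 0 0;0.0013 0 0.005 0 0 0 0'|grep -v ee; python3 - <<'E'
from h import *
im,w=cloud('side')
cv2.imwrite('pics/side7.png',cv2.resize(im['color'][150:270,250:370,::-1],(600,600),interpolation=cv2.INTER_CUBIC))
print([(np.round(d['centre'],4),d['score']) for d in tip_of('side','pad')][:2])
E
```

```text
clock: 13.22
tcp_pos: [0.4296, -0.095, 0.0775]
force: [1.7, 1.4, 5.4]
grip_width: 0.0001
gripper_force: 2.3
clock: 13.47
tcp_pos: [0.4305, -0.0953, 0.074]
force: [0.7, 1.6, 12.1]
grip_width: -0.0002
gripper_force: 5.6
[(array([ 0.4294, -0.1017,  0.0731]), 0.55)]
```

In the tool's units: 0.0005 m / 0.8 = 0.0006.

```bash
python3 -m creep '0 0 0.0006 0 0 0 0;0 0 0.0006 0 0 0 0;0 0 0.0006 0 0 0 0;0 0 0.0006 0 0 0 0;0 0 0.0006 0 0 0 0'; python3 - <<'E'
from h import *
for i in range(2):
    im,w=cloud('side'); s=bot.get_state(); print(s['tcp_pos'],s['force'])
    print([(np.round(d['centre'],4),d['score']) for d in tip_of('side','pad')][:1],[(np.round(d['centre'],4),d['score']) for d in tip_of('side','coil_tall_mid')][:1])
E
```

```text
clock: 13.98
tcp_pos: [0.4306, -0.0953, 0.0739]
ee_rot: [[0.947, -0.321, 0.004], [-0.321, -0.947, -0.0], [0.003, -0.001, -1.0]]
force: [-0.8, 2.0, 12.6]
grip_width: -0.0
gripper_force: 5.9
[ 0.43054667 -0.09530548  0.07392878] [ 0.20444098  1.01744891 11.66121528]
[(array([ 0.4325, -0.0986,  0.0749]), 0.53)] [(array([ 0.6113, -0.0356,  0.0898]), 0.61)]
[ 0.43055961 -0.09529724  0.07392599] [-0.28721954  2.05029888 12.29525711]
[(array([ 0.4293, -0.1008,  0.0747]), 0.78)] [(array([ 0.6122, -0.0364,  0.0893]), 0.47)]
```

View pics/side7.png

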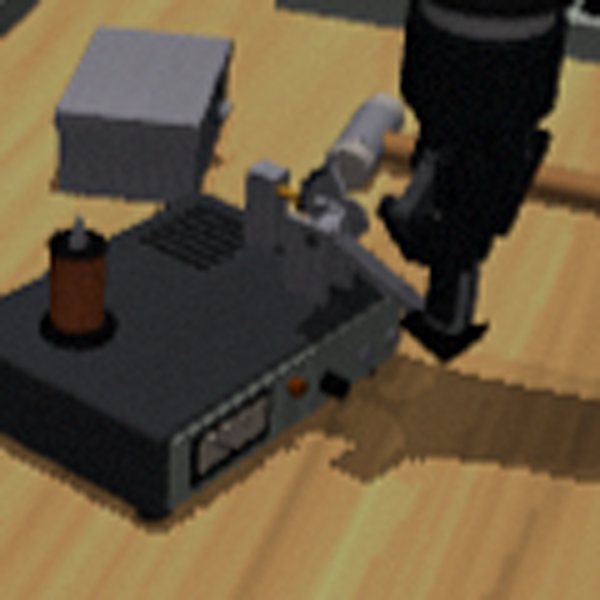

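The fingers hold the pad down at (445,335) and the arm is steady at about 12 N. The coil sits home at (78,285) with nothing touching it. I hand the job in.

```bash
python3 -c "
from station import bot
print(bot.job_done())"
```

```text
the job is handed in; nothing more can be done
None
```

I handed the job in at about 14 s. The tall coil is fully home on the spindle and released. The fingers hold the lever steady at about 12 N, and the pad height of about 74 mm puts it in the third notch. The hand-in gave no verdict.

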